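Grade the last two terracotta balls on the sorting ramp

ROBOT

A 6-joint arm with a two-finger parallel gripper is mounted at the origin on the work surface. World frame = base frame: x ahead of the robot, y to its left, z up, the work surface at z = 0. Lengths are in mm, angles in rad, forces in N, time in s.
With the tool pointing down it reaches from about 325 to 875 mm from the base axis. Payload 4.4 kg.
Tool frame: the origin (TCP) lies on the centre line of the jaws, within the pads' length; the fingertips stand 19 mm ahead of it and the grasp point (between the pads) is the TCP; z points along the fingers, x is the direction in which the jaws open and shut, and the axes are right-handed (so a half turn about z gives the same grasp; the last joint's range is limited). The gripper opens to 85 mm and grips with 20 to 120 N. Pads are 22 mm wide; open, the fingers measure 114 mm over their backs; the gripper's body (76 mm by 85 mm) begins 54 mm behind the grasp point. The pads swing forward as they close: fully open they stand 13 mm farther back than shut.
Start: joints at [-1.333, 0.207, 1.542, -0, 1.393, -0.15], TCP at [217.958, -532.092, 250.282] pointing down, gripper open.
Joint ranges: [-2.73, 2.73], [-0.86, 2.22], [0.23, 2.46], [-1.11, 4.25], [0.08, 2.63], [-2.82, 2.82]. Speed limits (rad/s): [2.79, 2.79, 3.14, 3.14, 3.14, 3.14].

INTERFACE

Orientations are given as a unit quaternion [w, x, y, z].
In Python, from station import r gives the robot as it stands.
- The arm moves only by the tool carry_out, never from a script. Its argument "deltas" is one flat list of numbers, 5 for each row, row after row: the finger opening in mm, from 0 to 85.4, then the shift along the tool's x, y, z in mm, then the turn about the tool's z in rad. In form: [fingers, dx, dy, dz, roll, fingers, dx, dy, dz, roll, ...]. A call has 1 to 5 rows; each row is the pose to reach, as a shift and turn from the pose measured when the call began, along the tool's axes at that moment; what a row does not reach only later rows make up. A row lasts 1/8 s, in which the tool goes at most 62.5 mm and 10.7 degrees, less where a joint would pass 70% of its speed; a pose out of reach is approached as far as the arm can. A call with a gripper value outside its range is refused whole. The fingers move at their own pace and stop on an object; "grip_force" is the grip in N (left out, the last holds). Time passes only in rows, so rows that repeat a pose let the fingers close. It gives the time, the measured TCP pose, the force and the opening at its end, in the units of the state.
- r.observe(): the state, without advancing time (a new reading comes with each control period).
- r.read_camera(name): name is "side" or "top"; returns a dict with "pixels" (384x512x3 uint8, blue, green, red), "depth" (384x512 float32, mm along the optical axis (not along the pixel's ray), 0 where there is no reading), "camera_matrix" (3x3 intrinsics, pixels), "R" (3x3) and "t" (3): a world point X has camera coordinates R X + t. Camera axes: x right, y down, z forward; pixel columns grow to the right and rows downward; lengths in mm; the calibration is good to about 2 mm. A picture is of the moment at which its call begins.
- r.sign_off(): hands the job in, once; it reports no verdict.
The state is a dict: "time": time; "joint_positions": joint angles; "qvel": joint speeds; "joint_efforts": joint torques, N m; "tool_pos": TCP position; "tcp_rot": TCP orientation; "ft_force": force on the tool from outside, world axes, zero at the start; "ft_torque": the same for the moment, N m; "finger_gap": opening from 0.0 (shut) to 1.0 (fully open).
Only numpy, scipy, OpenCV 4.12 (cv2) and the standard library are available. Lean on these libraries where they do the work, as an engineer would, in place of code of your own. Each camera call takes 0.05 s, during which the arm holds its last target. There are 200 camera calls.

TASK

Take the small terracotta ball from the rack and put it in the grader's metal tipping pan, where the large terracotta ball already lies. Then lift the pan by its yellow handle so that both balls roll down the sorting ramp and each drops into its own pocket, and lower the pan back to rest.

Things in the scene. Friction and masses are not known exactly. Their poses are not given: they have to be found in the camera images.
- grader: Fixed wooden ball grader, 110 mm wide, 345 long. Origin mid-width on the table; its y axis points up-ramp to the pan (within 10 deg of room y), z up. In its frame (mm): pan hinge line along x at y=30, z=98; V ramp falls 10 deg to -y; slot 38 wide at y -5 to -88 (small ball drops, large rolls over), 60 wide at y -88 to -162 (large ball's). Pockets below, floor z about 20, clear sides.
- pan (a joint): Aluminium V pan, 90 x 124 mm; rad: 0 at rest (floor falls 6 deg from ramp), up to 0.9 handle lifted; 0.55 empties it. 0.2 kg, drops back if let go. Grader frame, rest, mm: floor line y 38, z 99 to y 157, z 87; sides 26 above it. Round yellow handle bar, 10 thick, 68 long, along x, centre y=170, z=163, arcs about the hinge up and to the ramp; pinched from above across it it turns in the grip.
- small_ball_center (a point): Centre of the terracotta ball, 30 mm diameter, 28 g, 37 mm above the table on one of three white pin stilts (24 mm high, in 12 mm radius) of a wooden rack (10 mm thick). The stilts stand 88 mm apart in a row along y (within 10 deg); a blue and a white ball of the same size sit on the others. Free place for it in the pan: the ramp half, grader y=75 mm; it may drop 25 mm.
- large_ball_center (a point): Centre of the large terracotta ball, 48 mm diameter, 110 g, lying in the tipping pan against its rear wall, its top 50 mm above the pan's floor line.
Things that resemble listed ones, but are neither listed nor needed, are in the scene too. What is shaped like the part that bears small_ball_center but green, pink or purple is not meant.

How it is judged:
By the outcome, as a careful person would: the job done as asked, in the order asked, and still so for the second after the job is handed in, with the robot touching nothing.
It also fails if it takes over 58 s, if anything falls off the work surface, if the arm or the gripper's body presses on something with over 40 N, if the wrist force passes 120 N, or if a joint passes its speed limit or range.

## Working session

There is one attempt and no reset: what is moved stays moved. The work goes in short steps, Python scripts to look and compute and a tool call to move; the robot and the scene stay as the last step left them, time stands still between calls to the robot, and variables do not carry over. Pictures are saved under pics/ and viewed, about 8 in all and at most 12, crops included, and the job is handed in when it is done.

Besides the shell and the picture viewer there is one more tool, called after "Call:" by a JSON object that holds its "op" and its "data", one argument or row to a line. carry_out: Moves the arm, as the interface text tells. Its arguments: {"type":"object","properties":{"deltas":{"type":"array","items":{"type":"number"}},"grip_force":{"type":"number"}},"required":["deltas"]}

```bash
mkdir -p pics; cat > h.py <<'E'
import numpy as np, cv2
from station import r
def cam(n):
    c=r.read_camera(n); return {k:np.array(v) for k,v in c.items()}
def ray(c,u,v,z):
    K,R,t=c["camera_matrix"],c["R"],c["t"].ravel()
    o=-R.T@t; d=R.T@np.linalg.inv(K)@np.array([u,v,1.]); return o+d*(z-o[2])/d[2]
def dep(c,u,v):
    K,R,t=c["camera_matrix"],c["R"],c["t"].ravel()
    return R.T@(np.linalg.inv(K)@np.array([u,v,1.])*c["depth"][int(v),int(u)]-t)
def proj(c,X):
    p=c["camera_matrix"]@(c["R"]@np.array(X)+c["t"].ravel()); return p[:2]/p[2]
E
python3 - <<'E'
from h import *
for n in("top","side"):
    c=cam(n); cv2.imwrite(f"pics/{n}0.png",c["pixels"]); np.savez(f"{n}0.npz",**c)
    print(n,(-c["R"].T@c["t"].ravel()).round(),c["R"].round(2).tolist(),c["camera_matrix"][0,0])
print(r.observe())
E
```

```text
top [386. -34. 748.] [[-0.03, -1.0, -0.01], [-0.98, 0.03, -0.19], [0.19, 0.01, -0.98]] 381.61749428382416
side [ 311. -498.  522.] [[0.9, -0.44, -0.0], [-0.28, -0.58, -0.77], [0.33, 0.69, -0.64]] 392.8725624111617
{'time': 0.1, 'joint_positions': array([-1.33248986e+00,  2.07365017e-01,  1.54284623e+00, -2.61842801e-05,
        1.39351231e+00, -1.50469150e-01]), 'qvel': array([-0.00034998, -0.00205355, -0.00385237,  0.00032525,  0.00034746,
       -0.00061814]), 'joint_efforts': array([-1.11105652e-03, -3.84092903e+01, -2.92549002e+01, -2.36343340e-04,
        4.88414371e-03,  9.59690141e-06]), 'tool_pos': array([ 217.79724295, -531.43777589,  249.20801411]), 'tcp_rot': array([-7.10081856e-04,  8.30378955e-01, -5.57198041e-01, -7.94439927e-04]), 'ft_force': array([ 0.28089735, -0.04759042, -1.01550699]), 'ft_torque': array([0.01690015, 0.04170809, 0.03160297]), 'finger_gap': 0.9979948532829056}
```

View pics/top0.png

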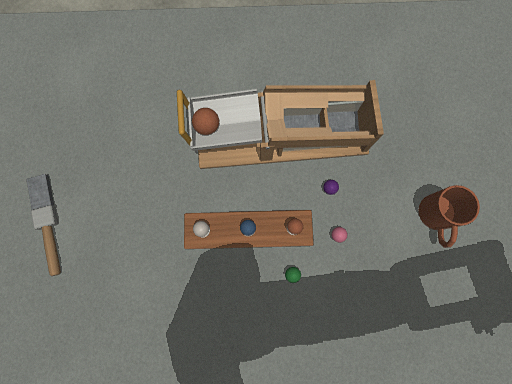

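View pics/side0.png

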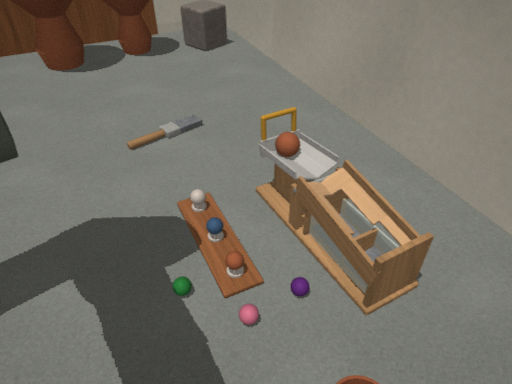

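Top view: the candidates for the ball are the rack's end ball at (295,227), the large pan ball (205,121), the pink ball (340,235) and the mug (455,205). I choose (295,227), the terracotta ball on the rack. The side view agrees, with the ball at (234,260). The handle is at (183,118) in top and (280,118) in side.

```bash
cat > m.py <<'E'
from h import *
def blob(c,lo,hi,box):
    h=cv2.cvtColor(c["pixels"],cv2.COLOR_BGR2HSV); m=cv2.inRange(h,lo,hi)
    k=np.zeros_like(m); x0,y0,x1,y1=box; k[y0:y1,x0:x1]=m[y0:y1,x0:x1]
    n,l,s,ce=cv2.connectedComponentsWithStats(k); i=1+np.argmax(s[1:,4]); return (l==i).astype(np.uint8),ce[i],s[i]
def tri(a,ua,b,ub):
    P=lambda c:c["camera_matrix"]@np.c_[c["R"],c["t"].ravel()]
    X=cv2.triangulatePoints(P(a),P(b),np.float64(ua),np.float64(ub)).ravel(); return X[:3]/X[3]
E
python3 - <<'E'
from m import *
T=dict(np.load("top0.npz"));S=dict(np.load("side0.npz"))
im=[]
for nm,bt,bs,lo,hi,z in [("small",(283,215,307,238),(222,248,247,276),(0,120,40),(12,255,255),37),("large",(185,100,225,140),(270,125,305,162),(0,120,40),(12,255,255),115),("handle",(174,85,192,150),(255,105,302,142),(15,150,80),(28,255,255),163)]:
    mt,ct,st=blob(T,lo,hi,bt);ms,cs,ss=blob(S,lo,hi,bs)
    (et,rt)=cv2.minEnclosingCircle(cv2.findNonZero(mt));(es,rs)=cv2.minEnclosingCircle(cv2.findNonZero(ms))
    print(nm,"T",ct.round(1),st,np.round(et,1),round(rt,1),"S",cs.round(1),ss,np.round(es,1),round(rs,1))
    print("  tri",tri(T,et,S,es).round(1),"rayT",ray(T,*et,z).round(1),"rayS",ray(S,*es,z).round(1),"depT",dep(T,*ct).round(1))
    if nm=="handle":
        print(cv2.minAreaRect(cv2.findNonZero(mt)),cv2.minAreaRect(cv2.findNonZero(ms)))
# depth map of heights around pan
a=cv2.resize(T["pixels"][205:250,175:355],None,fx=4,fy=4,interpolation=cv2.INTER_CUBIC)
b=cv2.resize(T["pixels"][80:175,165:390],None,fx=3.2,fy=3.2,interpolation=cv2.INTER_CUBIC)
a=cv2.copyMakeBorder(a,0,0,0,0,cv2.BORDER_CONSTANT)
cv2.imwrite("pics/crop.png",np.vstack([a,b[:,:720]]))
E
```

```text
small T [295.  225.8] [283 215  24  23 424] [294.5 226. ] 15.9 S [233.5 259.5] [222 248  25  28 498] [234.  261.9] 17.7
  tri [ 459.2 -111.8   37.3] rayT [ 460.4 -112.1   37. ] rayS [ 458.  -111.3   37. ] depT [ 459.  -111.1   54.2]
large T [205.1 120.8] [192 108  27  27 558] [205. 121.] 13.4 S [287.1 143.9] [276 132  24  25 454] [287.1 144. ] 12.2
  tri [638.8  44.5 118.9] rayT [641.3  44.7 115. ] rayS [640.9  49.7 115. ] depT [632.2  41.7 138.3]
handle T [181.8 114.3] [177  90  14  55 339] [183.5 117. ] 27.6 S [278.  119.2] [261 107  35  33 317] [278.5 123.5] 22.6
  tri [636.3  77.  146.6] rayT [629.9  73.8 163. ] rayS [621.6  51.7 163. ] depT [632.1  75.6 168.8]
((183.21702575683594, 117.01528930664062), (54.51500701904297, 11.17287826538086), 86.90594482421875) ((278.3302001953125, 122.90565490722656), (23.076570510864258, 40.246639251708984), 74.05460357666016)
```

View pics/crop.png

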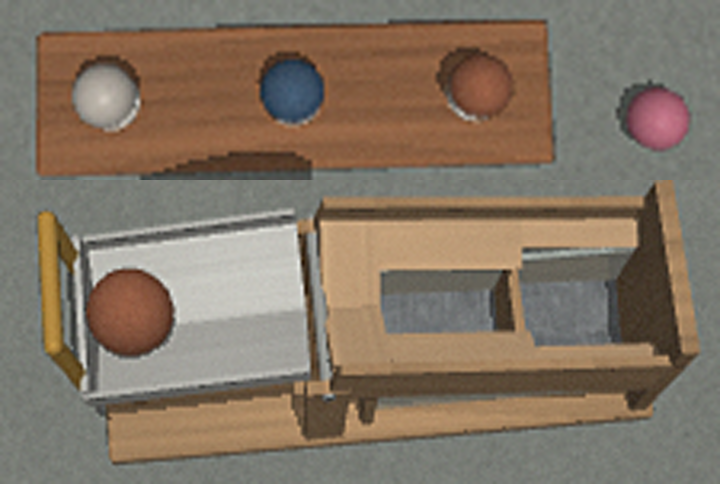

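The crop shows the terracotta ball at the right end of the rack at about (295.3,226.5), with a white pin stilt under it. The pan is empty on its ramp half. My ball mask included some wood, so I'll refine it using depth heights.

```bash
python3 - <<'E'
from m import *
from scipy.optimize import least_squares
for n in("top","side"):
    c=dict(np.load(n+"0.npz")); K=c["camera_matrix"];v,u=np.mgrid[:384,:512]
    d=c["depth"].astype(float); P=np.stack([(u-K[0,2])/K[0,0]*d,(v-K[1,2])/K[1,1]*d,d],-1)
    W=(P-c["t"].ravel())@c["R"]; hsv=cv2.cvtColor(c["pixels"],cv2.COLOR_BGR2HSV)
    terra=(hsv[...,0]<13)&(hsv[...,1]>110)
    for nm,ctr,rad,zl in [("small",(459,-113,37),15,30),("large",(638,44,115),24,105)]:
        m=terra&(d>0)&(np.linalg.norm(W-np.array(ctr),axis=-1)<rad*1.5)&(W[...,2]>zl)
        m=cv2.erode(m.astype(np.uint8),np.ones((3,3)))>0
        q=W[m]; s=least_squares(lambda x:np.linalg.norm(q-x,axis=1)-rad,np.array(ctr,float),loss="soft_l1")
        print(n,nm,m.sum(),s.x.round(1),"rms",np.sqrt(np.mean(s.fun**2)).round(1))
    y=(hsv[...,0]>14)&(hsv[...,0]<29)&(hsv[...,1]>170)&(d>0)&(W[...,2]>157)&(W[...,1]>50)&(W[...,1]<120)&(W[...,0]>570)&(W[...,0]<690)
    q=W[y]; vx,vy,x0,y0=cv2.fitLine(q[:,:2].astype(np.float32),cv2.DIST_L1,0,.01,.01).ravel()
    t=(q[:,:2]-[x0,y0])@[vx,vy]; print(n,"handle",len(q),"ends",(np.array([x0,y0])+t.min()*np.array([vx,vy])).round(1),(np.array([x0,y0])+t.max()*np.array([vx,vy])).round(1),"len",np.ptp(t).round(1),"ang",np.degrees(np.arctan2(vy,vx)).round(1),"z",np.percentile(q[:,2],[10,50,90]).round(1))
    # base board long edge / ramp directions: pan-side tops
    if n=="top":
        for a in [(109,200),]: pass
        print("base edge",[ray(c,*p,0)[:2].round(1).tolist() for p in((200,168),(368,153))])
        print("end plate top corners", dep(c,370,85).round(1),dep(c,379,140).round(1))
E
```

```text
top small 132 [ 460.5 -112.2   37.1] rms 1.0
top large 455 [641.3  44.3 114.8] rms 0.9
top handle 57 ends [600.3  79. ] [675.   84.3] len 74.8 ang 4.0 z [164.  166.8 168.5]
base edge [[587.1, 69.5], [608.9, -272.5]]
end plate top corners [ 700.1 -249.8  115.7] [ 6.358e+02 -2.971e+02  4.000e-01]
side small 184 [ 460.6 -108.7   37.7] rms 0.9
side large 338 [641.5  49.  115.9] rms 1.0
side handle 165 ends [599.8  77. ] [673.7  81.5] len 74.0 ang 3.5 z [161.4 166.3 168.9]
```

```bash
cat > go.py <<'E'
import sys
from h import *
from scipy.spatial.transform import Rotation as Ro
x,y,z,a=map(float,sys.argv[1:5])  # world target, world angle of tool x (deg)
o=r.observe(); q=o["tcp_rot"]; R=Ro.from_quat([q[1],q[2],q[3],q[0]]).as_matrix()
d=R.T@(np.array([x,y,z])-o["tool_pos"]); ang=np.degrees(np.arctan2(R[1,0],R[0,0]))
print("t",round(o["time"],2),"pos",o["tool_pos"].round(1),"ang",ang.round(1),"zax",R[:,2].round(3),"j",o["joint_positions"].round(2),"F",o["ft_force"].round(1),"gap",round(o["finger_gap"]*85.4,1))
print("shift",d.round(1),"roll",np.radians(-(a-ang)).round(3))
E
python3 go.py 460.5 -110.5 160 3.65
```

```text
t 0.1 pos [ 217.8 -531.4  249.2] ang -67.7 zax [-0.001  0.002 -1.   ] j [-1.33  0.21  1.54 -0.    1.39 -0.15] F [ 0.3 -0.  -1. ] gap 85.2
shift [-297.3 -384.1   89.9] roll -1.246
```

Call:
{"op": "carry_out", "data": {
  "deltas": [85,-37,-48,0,-0.15,85,-75,-96,0,-0.31,85,-112,-144,0,-0.46,85,-150,-192,0,-0.62,85,-186,-240,0,-0.78],
  "grip_force": 25
}}

```text
time: 0.72
tool_pos: [369.8, -266.3, 249.3]
tcp_rot: [-0.001, 0.98, -0.197, -0.001]
ft_force: [0.7, -0.5, 0.5]
finger_gap: 0.992
```

```bash
python3 go.py 460.5 -110.5 160 3.65
```

```text
t 0.72 pos [ 369.8 -266.3  249.3] ang -22.8 zax [-0.001  0.002 -1.   ] j [-0.82 -0.05  1.82  0.    1.37 -0.42] F [ 0.7 -0.5  0.5] gap 84.8
shift [  23.5 -178.6   89.7] roll -0.461
```

Call:
{"op": "carry_out", "data": {
  "deltas": [85,6,-45,22,-0.12,85,12,-90,45,-0.24,85,18,-135,67,-0.36,70,23.5,-178.6,90,-0.461,60,23.5,-178.6,90,-0.461]
}}

```text
time: 1.35
tool_pos: [459.3, -107.4, 157.2]
tcp_rot: [-0.003, 0.999, 0.034, -0.003]
ft_force: [-0.4, -0.2, -0.5]
finger_gap: 0.701
```

```bash
python3 go.py 460.5 -110.5 38 3.65; python3 - <<'E'
from h import *
a=cam("top");b=cam("side");np.savez("t1.npz",**a);np.savez("s1.npz",**b)
f=lambda c,x0,y0,x1,y1:cv2.resize(c["pixels"][y0:y1,x0:x1],(400,400),interpolation=cv2.INTER_CUBIC)
cv2.imwrite("pics/c1.png",np.hstack([f(a,240,170,350,280),f(b,180,180,290,290)]))
E
```

```text
t 1.35 pos [ 459.3 -107.4  157.2] ang 3.9 zax [-0.006  0.005 -1.   ] j [-0.42  0.09  1.88  0.    1.18 -0.48] F [-0.4 -0.2 -0.5] gap 59.8
shift [  1.6   3.8 119.2] roll 0.005
```

View pics/c1.png

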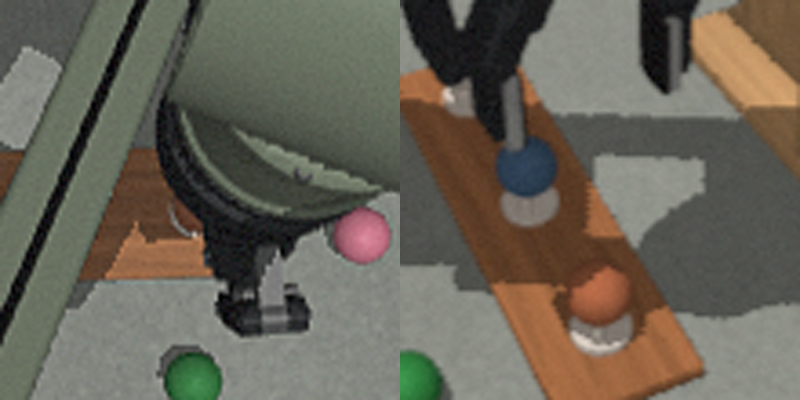

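The crop shows the terracotta ball still on its stilt at side pixel (234.4,261). The jaws are open above it and straddle it in x, so I'll go down and grip.

Call:
{"op": "carry_out", "data": {
  "deltas": [60,1.5,3.5,30,0,60,1.5,3.5,60,0,60,1.5,3.5,90,0,60,1.5,3.5,110,0,60,1.5,3.5,119,0]
}}

```text
time: 2.08
tool_pos: [461.1, -114.8, 40.0]
tcp_rot: [-0.001, 1.0, 0.031, -0.001]
ft_force: [0.3, -1.3, -0.5]
finger_gap: 0.706
```

```bash
python3 go.py 460.5 -110.5 38 3.65; python3 - <<'E'
from h import *
b=cam("side")
cv2.imwrite("pics/c2.png",cv2.resize(b["pixels"][190:300,170:300],(650,550),interpolation=cv2.INTER_CUBIC))
E
```

```text
t 2.08 pos [ 461.1 -114.8   40. ] ang 3.5 zax [-0.002  0.002 -1.   ] j [-0.43  0.29  1.94  0.    0.91 -0.49] F [ 0.3 -1.3 -0.5] gap 60.3
shift [-0.4 -4.3  2. ] roll -0.002
```

View pics/c2.png

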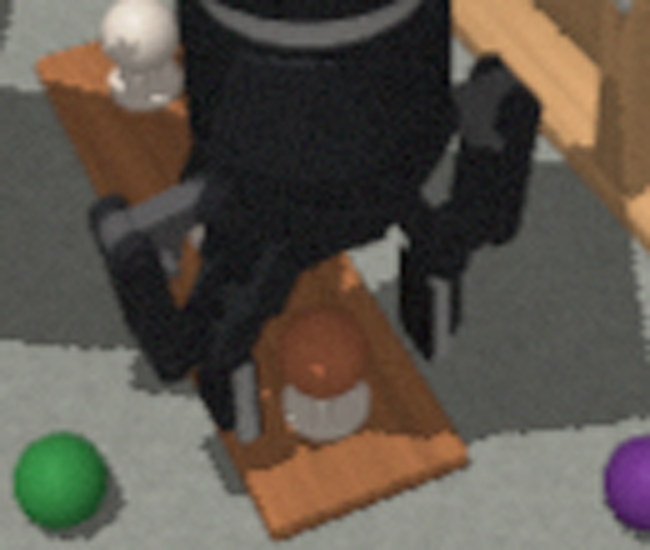

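The jaws straddle the ball at crop (325,352) with clearance on both sides. I'll shift y by about 4 mm and close.

Call:
{"op": "carry_out", "data": {
  "deltas": [60,0,-4,2,0,45,0,-4,2,0,26,0,-4,2,0,26,0,-4,2,0,26,0,-4,2,0],
  "grip_force": 25
}}

```text
time: 2.75
tool_pos: [460.5, -110.6, 38.1]
tcp_rot: [-0.001, 1.0, 0.031, -0.002]
ft_force: [-3.8, -0.3, 6.0]
finger_gap: 0.333
```

Call:
{"op": "carry_out", "data": {
  "deltas": [26,0,0,0,0,26,0,0,0,0,26,0,0,-15,0,26,0,0,-40,0,26,0,0,-60,0]
}}

```text
time: 3.38
tool_pos: [461.7, -110.9, 99.9]
tcp_rot: [-0.001, 1.0, 0.031, -0.001]
ft_force: [-0.2, -0.5, 0.0]
finger_gap: 0.333
```

```bash
python3 go.py 460.5 -110.5 220 3.65; python3 - <<'E'
from h import *
b=cam("side")
cv2.imwrite("pics/c3.png",cv2.resize(b["pixels"][170:300,170:300],(550,550),interpolation=cv2.INTER_CUBIC))
E
```

```text
t 3.38 pos [ 461.7 -110.9   99.9] ang 3.6 zax [-0.001  0.001 -1.   ] j [-0.42  0.18  1.91  0.    1.04 -0.48] F [-0.2 -0.5  0. ] gap 28.4
shift [  -1.3   -0.7 -120.1] roll -0.001
```

View pics/c3.png

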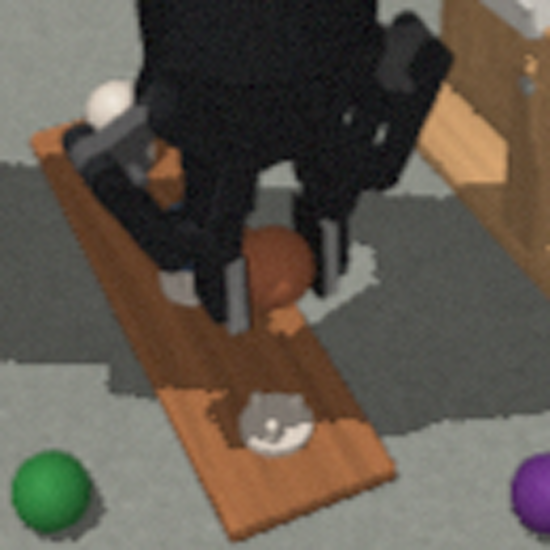

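The ball is held between the pads at crop (275,268) and the stilt is empty. I'll raise it and carry it over to the pan.

Call:
{"op": "carry_out", "data": {
  "deltas": [26,0,0,-50,0,26,0,0,-95,0,26,0,0,-120,0,26,46,-22,-120,0,26,92,-42,-120,0]
}}

```text
time: 4.05
tool_pos: [554.0, -63.7, 224.1]
tcp_rot: [0.001, 1.0, 0.031, 0.003]
ft_force: [0.7, -0.3, -1.2]
finger_gap: 0.329
```

```bash
python3 go.py 645 -14 220 3.65
```

```text
t 4.05 pos [554.  -63.7 224.1] ang 3.5 zax [ 0.007 -0.001 -1.   ] j [-0.27  0.19  1.62  0.    1.33 -0.33] F [ 0.7 -0.3 -1.2] gap 28.1
shift [ 93.9 -44.    4.7] roll -0.002
```

Call:
{"op": "carry_out", "data": {
  "deltas": [26,45,-22,4,0,26,80,-37,4,0,26,93,-44,15,0,26,93,-44,30,0,26,93,-44,30,0]
}}

```text
time: 4.68
tool_pos: [641.4, -14.4, 191.5]
tcp_rot: [0.0, 1.0, 0.03, 0.0]
ft_force: [0.8, 0.0, -0.0]
finger_gap: 0.327
```

```bash
python3 go.py 645 -14 129 3.65; python3 - <<'E'
from h import *
b=cam("side");a=cam("top")
cv2.imwrite("pics/c4.png",np.hstack([cv2.resize(c["pixels"][y:y+120,x:x+120],(400,400),interpolation=cv2.INTER_CUBIC) for c,x,y in((b,245,80),(a,170,60))]))
E
```

```text
t 4.67 pos [641.4 -14.4 191.5] ang 3.5 zax [ 0.    -0.001 -1.   ] j [-0.16  0.39  1.43 -0.    1.32 -0.22] F [ 0.8  0.  -0. ] gap 27.9
shift [ 3.6 -0.3 62.5] roll -0.003
```

View pics/c4.png

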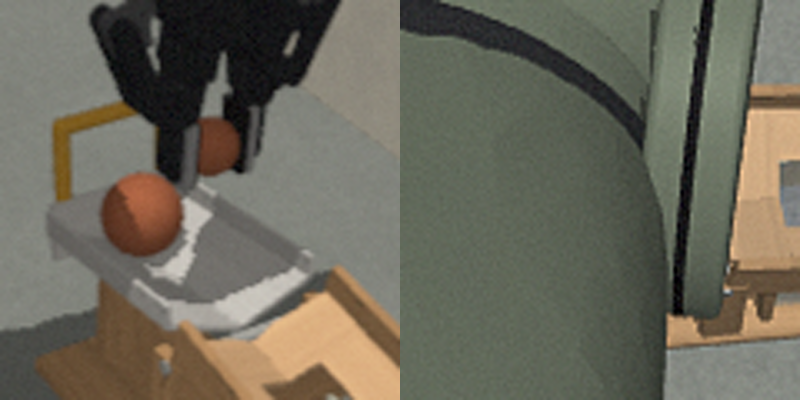

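The ball is held above the pan, and the large ball is at rest at crop (142,213). I'll lower it slowly.

Call:
{"op": "carry_out", "data": {
  "deltas": [26,3.5,0,15,0,26,3.5,0,30,0,26,3.5,0,45,0,26,3.5,0,58,0,26,3.5,0,63,0]
}}

```text
time: 5.4
tool_pos: [645.8, -14.5, 129.1]
tcp_rot: [0.0, 1.0, 0.03, 0.001]
ft_force: [-0.5, -0.3, -0.3]
finger_gap: 0.33
```

```bash
python3 go.py 645 -14 127 3.65; python3 - <<'E'
from h import *
b=cam("side");a=cam("top")
cv2.imwrite("pics/c5.png",cv2.resize(b["pixels"][80:200,245:365],(550,550),interpolation=cv2.INTER_CUBIC))
E
```

```text
t 5.4 pos [645.8 -14.5 129.1] ang 3.5 zax [ 0.002 -0.001 -1.   ] j [-0.16  0.47  1.46 -0.    1.21 -0.22] F [-0.5 -0.3 -0.3] gap 28.1
shift [-0.8 -0.5  2.1] roll -0.003
```

View pics/c5.png

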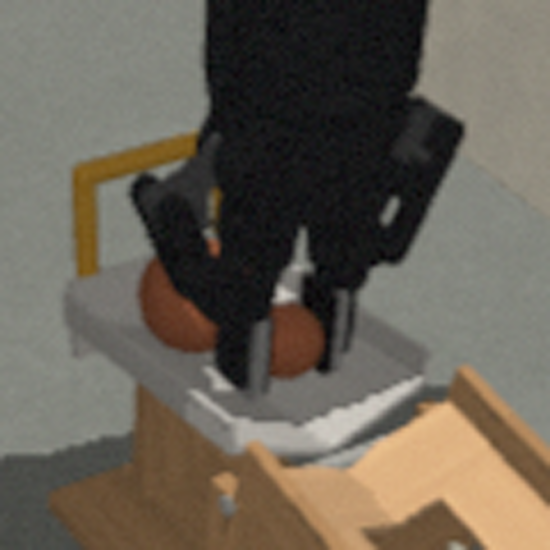

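The ball is inside the pan, between the sides and ahead of the large ball. I'll release it.

Call:
{"op": "carry_out", "data": {
  "deltas": [36,0,0,3,0,44,0,0,3,0,48,0,0,0,0,48,0,0,-20,0,48,0,0,-50,0]
}}

```text
time: 6.12
tool_pos: [645.7, -14.4, 181.0]
tcp_rot: [0.0, 1.0, 0.03, 0.001]
ft_force: [-0.1, 0.1, 0.3]
finger_gap: 0.561
```

Call:
{"op": "carry_out", "data": {
  "deltas": [48,0,0,-40,0,48,0,0,-80,0,48,0,-20,-80,0.17,48,0,-40,-80,0.34,48,0,-60,-80,0.51]
}}

```text
time: 6.75
tool_pos: [642.3, 46.0, 263.4]
tcp_rot: [-0.0, 0.974, -0.226, 0.003]
ft_force: [-0.3, 0.2, 0.2]
finger_gap: 0.564
```

```bash
python3 go.py 637.2 80.5 240 -86.35; python3 - <<'E'
from h import *
b=cam("side");np.savez("s2.npz",**b)
cv2.imwrite("pics/c6.png",cv2.resize(b["pixels"][80:200,245:365],(550,550),interpolation=cv2.INTER_CUBIC))
E
```

```text
t 6.75 pos [642.3  46.  263.4] ang -26.1 zax [ 0.005 -0.001 -1.   ] j [-0.06  0.34  1.35 -0.    1.45  0.39] F [-0.3  0.2  0.2] gap 48.1
shift [-19.9 -28.7  23.3] roll 1.052
```

View pics/c6.png

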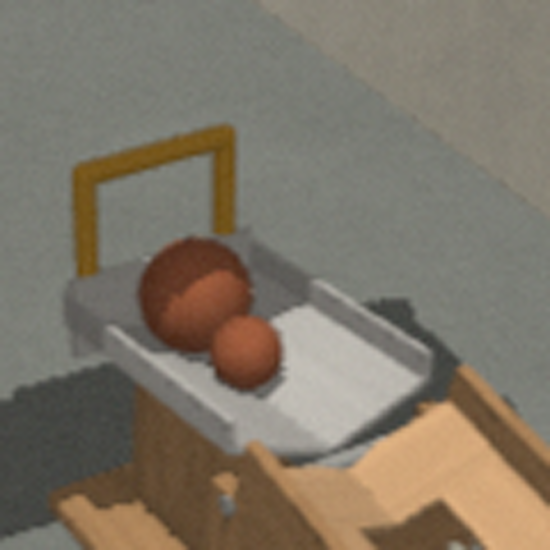

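Both balls are in the pan: the large one at crop (195,295) and the small one ahead of it on the ramp side at (247,350). The handle is clear. I'll turn the jaws across the bar.

Call:
{"op": "carry_out", "data": {
  "deltas": [50,-4,-6,5,0.18,50,-8,-12,10,0.36,50,-12,-18,15,0.54,50,-16,-24,20,0.72,50,-20,-29,23,0.9]
}}

```text
time: 7.42
tool_pos: [637.3, 83.5, 241.7]
tcp_rot: [-0.002, 0.778, -0.629, 0.002]
ft_force: [-0.0, -0.2, -0.2]
finger_gap: 0.586
```

```bash
python3 go.py 637.5 81.5 163 -86.35; python3 - <<'E'
import numpy as np
a0=np.arctan2(65,140);R=np.hypot(65,140)
for t in np.arange(0.05,0.75,.05): print(round(t,2),"dx",round(140-R*np.cos(a0+t),1),"dz",round(-(R*np.sin(a0+t)-65),1))
E
```

```text
t 7.42 pos [637.3  83.5 241.7] ang -77.9 zax [ 0.007  0.001 -1.   ] j [-0.    0.35  1.38  0.    1.41  1.35] F [-0.  -0.2 -0.2] gap 50.1
shift [ 1.9  0.7 78.7] roll 0.147
0.05 dx 3.4 dz -6.9
0.1 dx 7.2 dz -13.7
0.15 dx 11.3 dz -20.2
0.2 dx 15.7 dz -26.5
0.25 dx 20.4 dz -32.6
0.3 dx 25.5 dz -38.5
0.35 dx 30.8 dz -44.1
0.4 dx 36.4 dz -49.4
0.45 dx 42.2 dz -54.4
0.5 dx 48.3 dz -59.2
0.55 dx 54.6 dz -63.6
0.6 dx 61.2 dz -67.7
0.65 dx 67.9 dz -71.5
0.7 dx 74.8 dz -74.9
```

Call:
{"op": "carry_out", "data": {
  "deltas": [50,2,0.7,10,0.147,50,2,0.7,30,0.147,50,2,0.7,45,0.147,50,2,0.7,60,0.147,50,2,0.7,60,0.147]
}}

```text
time: 8.05
tool_pos: [636.0, 81.4, 179.2]
tcp_rot: [-0.001, 0.73, -0.684, 0.0]
ft_force: [0.2, 0.7, 0.8]
finger_gap: 0.582
```

```bash
python3 go.py 637.5 81.5 163 -86.35; python3 - <<'E'
from h import *
b=cam("side")
cv2.imwrite("pics/c7.png",cv2.resize(b["pixels"][60:180,230:350],(550,550),interpolation=cv2.INTER_CUBIC))
E
```

```text
t 8.05 pos [636.   81.4 179.2] ang -86.3 zax [ 0.002  0.001 -1.   ] j [-0.01  0.4   1.44  0.    1.3   1.5 ] F [0.2 0.7 0.8] gap 49.7
shift [-0.  -1.5 16.2] roll 0.001
```

View pics/c7.png

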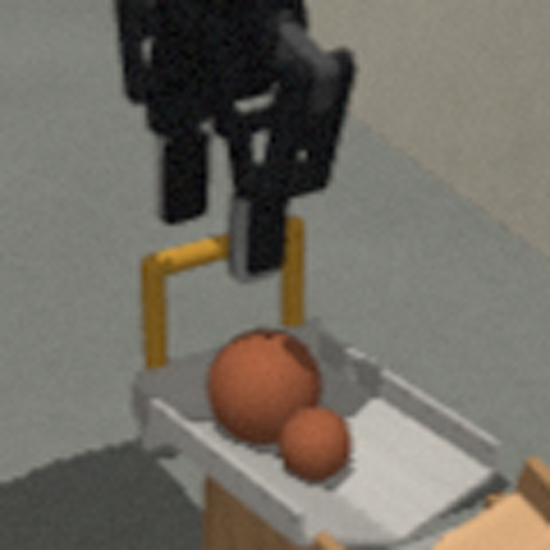

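The front finger is on the ramp side of the bar at crop (258,235), the rear finger is behind it at (185,180), and both balls are still in the pan. I'll lower and grip.

Call:
{"op": "carry_out", "data": {
  "deltas": [50,0,-1.5,10,0,50,0,-1.5,15,0,30,0,-1.5,15,0,15,0,-1.5,15,0,6,0,-1.5,15,0],
  "grip_force": 30
}}

```text
time: 8.72
tool_pos: [638.7, 80.9, 166.0]
tcp_rot: [-0.002, 0.73, -0.684, 0.002]
ft_force: [0.4, -2.5, 0.1]
finger_gap: 0.1
```

Call:
{"op": "carry_out", "data": {
  "deltas": [4,0,0,0,0,4,0,0,0,0,4,0,0,0,0]
}}

```text
time: 9.1
tool_pos: [638.7, 80.9, 166.0]
tcp_rot: [-0.002, 0.73, -0.684, 0.002]
ft_force: [-0.3, -1.3, -0.3]
finger_gap: 0.104
```

```bash
python3 go.py 637.5 81.5 163 -86.35
```

```text
t 9.1 pos [638.7  80.9 166. ] ang -86.3 zax [ 0.005 -0.    -1.   ] j [-0.01  0.42  1.44 -0.    1.27  1.5 ] F [-0.3 -1.3 -0.3] gap 8.9
shift [-0.7  1.2  3. ] roll 0.001
```

The gap is 8.9 mm on the 10 mm bar (the 30 mm ball read 28.4), and the side force is small, so the grip is good. I'll lift slowly along the arc.

Call:
{"op": "carry_out", "data": {
  "deltas": [4,2,0,-4.2,0,4,4.2,0,-8.3,0,4,6.5,0,-12.3,0,4,8.8,0,-16.3,0,4,11.3,0,-20.2,0]
}}

```text
time: 9.72
tool_pos: [639.3, 69.7, 186.6]
tcp_rot: [-0.002, 0.73, -0.684, 0.002]
ft_force: [1.6, 1.6, -3.4]
finger_gap: 0.097
```

```bash
python3 go.py 637.4 60.5 204.5 -86.35; python3 - <<'E'
from h import *
b=cam("side")
cv2.imwrite("pics/c8.png",cv2.resize(b["pixels"][60:300,220:460],(550,550),interpolation=cv2.INTER_CUBIC))
E
```

```text
t 9.72 pos [639.3  69.7 186.6] ang -86.3 zax [ 0.005  0.    -1.   ] j [-0.03  0.4   1.43  0.    1.31  1.48] F [ 1.6  1.6 -3.4] gap 8.3
shift [  9.1   2.4 -18. ] roll 0.001
```

View pics/c8.png

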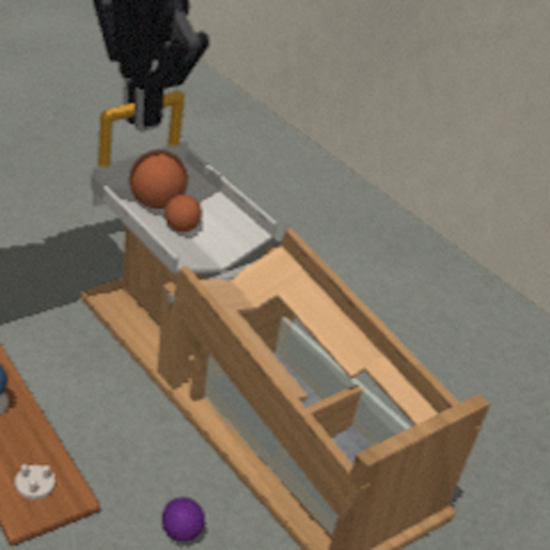

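The pan is tilting with the grip (handle at crop (145,105)) and both balls are still in it. I'll continue up the arc.

Call:
{"op": "carry_out", "data": {
  "deltas": [4,2.6,0.5,-3.8,0,4,5.3,1,-7.5,0,4,8.1,1,-11.2,0,4,11.1,1,-14.8,0,4,14.2,1,-18.3,0]
}}

```text
time: 10.4
tool_pos: [640.1, 54.9, 206.4]
tcp_rot: [-0.003, 0.729, -0.684, 0.003]
ft_force: [4.4, 0.7, -2.5]
finger_gap: 0.106
```

Call:
{"op": "carry_out", "data": {
  "deltas": [4,3.2,0,-3.4,0,4,6.4,0,-6.7,0,4,9.7,0,-9.9,0,4,13.2,0,-13,0,4,16.7,0,-15.9,0]
}}

```text
time: 11.02
tool_pos: [641.2, 38.3, 222.7]
tcp_rot: [-0.003, 0.729, -0.684, 0.003]
ft_force: [3.8, 1.8, -1.3]
finger_gap: 0.106
```

```bash
cat > balls.py <<'E'
from m import *
for n in("side","top"):
    c=cam(n);h=cv2.cvtColor(c["pixels"],cv2.COLOR_BGR2HSV)
    m=cv2.inRange(h,(0,150,50),(11,255,255))
    x0,y0,x1,y1=(240,60,430,300) if n=="side" else (170,75,395,170)
    k,l,s,ce=cv2.connectedComponentsWithStats(m[y0:y1,x0:x1])
    print(n,[(np.round(ce[i]+[x0,y0],0).tolist(),s[i,4].tolist()) for i in range(1,k) if s[i,4]>25])
E
python3 balls.py; python3 go.py 637.4 60.5 204.5 -86.35
```

```text
side [([369.0, 227.0], 685)]
top []
t 11.12 pos [641.2  38.  223. ] ang -86.3 zax [ 0.008  0.    -1.   ] j [-0.08  0.36  1.4   0.    1.37  1.43] F [ 1.6  1.4 -0.2] gap 8.7
shift [-22.7   2.5  18.5] roll 0.0
```

Call:
{"op": "carry_out", "data": {
  "deltas": [4,3.6,0,-2.9,0,4,7.3,0,-5.7,0,4,11.1,0,-8.4,0,4,15,0,-10.9,0,4,19,0,-13.3,0]
}}

```text
time: 11.75
tool_pos: [642.4, 19.0, 236.8]
tcp_rot: [-0.003, 0.729, -0.684, 0.003]
ft_force: [2.9, 2.8, 0.4]
finger_gap: 0.107
```

```bash
python3 balls.py; python3 go.py 637.4 60.5 204.5 -86.35; python3 - <<'E'
from h import *
c=cam("side"); t=cam("top")
for n,y,z in(("small",-46,35),("large",-125,44),("small on ramp",-20,110)):
    X=np.array([649-0.0637*y,-89.2+0.998*y,z]); print(n,proj(c,X).round(),proj(t,X).round())
cv2.imwrite("pics/c9.png",np.hstack([cv2.resize(c["pixels"][60:300,240:440],(400,480),interpolation=cv2.INTER_CUBIC),cv2.resize(t["pixels"][70:190,290:390],(400,480),interpolation=cv2.INTER_CUBIC)]))
E
```

```text
side [([376.0, 255.0], 56)]
top []
t 11.85 pos [642.4  18.7 237. ] ang -86.4 zax [ 0.009  0.    -1.   ] j [-0.11  0.35  1.38  0.    1.4   1.4 ] F [2.3 2.8 0.8] gap 8.7
shift [-42.    2.6  32.4] roll -0.0
small [343. 234.] [301. 129.]
large [376. 262.] [342. 123.]
small on ramp [339. 192.] [292. 115.]
```

```bash
python3 - <<'E'
from h import *
for n,b in(("side",(240,60,430,300)),("top",(170,75,395,170))):
    c=cam(n);h=cv2.cvtColor(c["pixels"],cv2.COLOR_BGR2HSV);x0,y0,x1,y1=b
    m=cv2.inRange(h,(0,95,20),(11,255,255))|cv2.inRange(h,(172,95,20),(180,255,255))
    k,l,s,ce=cv2.connectedComponentsWithStats(m[y0:y1,x0:x1])
    print(n,[(np.round(ce[i]+[x0,y0]).tolist(),s[i,4].tolist()) for i in range(1,k) if s[i,4]>15])
E
```

```text
side [([376.0, 255.0], 85)]
top [([350.0, 121.0], 429), ([314.0, 124.0], 72)]
```

View pics/c9.png

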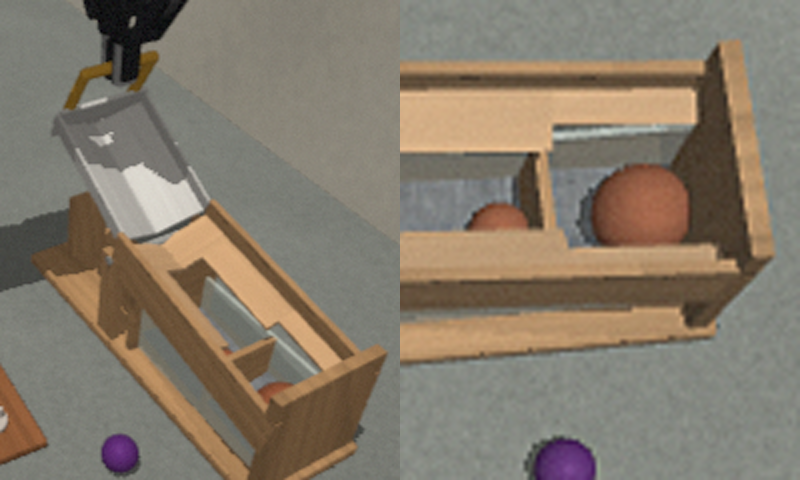

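The last picture shows the large ball in the rear pocket at top (350,121), the small one in the first pocket at top (314,124), and the pan empty. I'll lower the pan back along the arc.

Call:
{"op": "carry_out", "data": {
  "deltas": [4,-6.6,0,4.1,0,4,-12.9,0,8.5,0,4,-19,0,13.3,0,4,-24.8,0,18.3,0,4,-30.4,0,23.6,0]
}}

```text
time: 12.68
tool_pos: [640.5, 49.8, 212.4]
tcp_rot: [-0.003, 0.729, -0.684, 0.003]
ft_force: [1.6, 0.3, 0.8]
finger_gap: 0.101
```

Call:
{"op": "carry_out", "data": {
  "deltas": [4,-5.3,0,5.6,0,4,-10.4,0,11.5,0,4,-15.1,0,17.6,0,4,-19.5,0,23.9,0,4,-23.6,0,30.4,0]
}}

```text
time: 13.3
tool_pos: [639.0, 73.5, 181.4]
tcp_rot: [-0.003, 0.729, -0.684, 0.003]
ft_force: [1.6, -0.7, -0.2]
finger_gap: 0.102
```

```bash
python3 go.py 638.7 80.9 166 -86.35
```

```text
t 13.3 pos [639.   73.5 181.4] ang -86.3 zax [ 0.008 -0.    -1.   ] j [-0.02  0.4   1.44 -0.    1.3   1.49] F [ 1.6 -0.7 -0.2] gap 8.7
shift [-7.5 -0.  15.4] roll 0.0
```

Call:
{"op": "carry_out", "data": {
  "deltas": [4,-2.1,0,4,0,4,-4.1,0,8,0,4,-6,0,12,0,4,-7.5,0,15.4,0,4,-7.5,0,15.4,0]
}}

```text
time: 13.92
tool_pos: [638.6, 80.8, 166.8]
tcp_rot: [-0.002, 0.729, -0.684, 0.003]
ft_force: [-1.3, 0.0, 4.9]
finger_gap: 0.102
```

```bash
python3 go.py 638.7 80.9 166 -86.35
```

```text
t 13.93 pos [638.6  80.8 166.8] ang -86.3 zax [ 0.008 -0.001 -1.   ] j [-0.01  0.42  1.45 -0.    1.27  1.5 ] F [-1.3  0.   4.9] gap 8.7
shift [-0.1 -0.1  0.8] roll 0.0
```

Contact force is +4.9 N, so the pan is at rest. I'll release and withdraw straight up.

Call:
{"op": "carry_out", "data": {
  "deltas": [15,0,0,0,0,30,0,0,0,0,50,0,0,0,0,50,0,0,0,0,50,0,0,-15,0]
}}

```text
time: 14.55
tool_pos: [637.2, 80.8, 180.4]
tcp_rot: [-0.001, 0.729, -0.684, 0.002]
ft_force: [-0.4, -0.5, 0.1]
finger_gap: 0.585
```

Call:
{"op": "carry_out", "data": {
  "deltas": [50,0,0,-30,0,50,0,0,-65,0,50,0,0,-100,0,50,0,0,-130,0,50,0,0,-130,0]
}}

```text
time: 15.18
tool_pos: [638.7, 80.9, 315.6]
tcp_rot: [-0.004, 0.729, -0.684, 0.005]
ft_force: [0.1, -0.1, 0.2]
finger_gap: 0.585
```

```bash
python3 go.py 638.7 80.9 166 -86.35; python3 - <<'E'
from h import *
c=cam("side");h=cv2.cvtColor(c["pixels"],cv2.COLOR_BGR2HSV);c0=dict(np.load("side0.npz"));h0=cv2.cvtColor(c0["pixels"],cv2.COLOR_BGR2HSV)
for q in(h0,h):
    m=cv2.inRange(q,(15,150,60),(28,255,255));m[:,:250]=0;m[:,310:]=0;m[:95]=0;m[150:]=0
    p=cv2.findNonZero(m); print(cv2.boundingRect(p),len(p))
t=cam("top");h=cv2.cvtColor(t["pixels"],cv2.COLOR_BGR2HSV)
m=cv2.inRange(h,(0,95,20),(11,255,255))[75:170,170:395];k,l,s,ce=cv2.connectedComponentsWithStats(m)
print([(np.round(ce[i]+[170,75]).tolist(),s[i,4].tolist()) for i in range(1,k) if s[i,4]>15])
cv2.imwrite("pics/end.png",np.hstack([cv2.resize(c["pixels"],(400,300)),cv2.resize(t["pixels"],(400,300))]))
E
```

```text
t 15.18 pos [638.7  80.9 315.6] ang -86.3 zax [ 0.013 -0.001 -1.   ] j [-0.01  0.3   1.29 -0.    1.54  1.5 ] F [ 0.1 -0.1  0.2] gap 50.0
shift [ -0.2   1.9 149.5] roll 0.0
(261, 107, 35, 33) 317
(261, 108, 35, 32) 307
[([350.0, 121.0], 422), ([314.0, 124.0], 73)]
```

The handle is back at its starting pixels and both balls are still in their pockets. I'll hand in.

```bash
python3 -c "
from station import r
print(r.sign_off())"
```

```text
the job is handed in; nothing more can be done
None
```

The job is handed in, at about 15 s on the robot clock. I took the small terracotta ball off the rack, put it in the pan, and tipped the pan to about 0.6 rad by the handle. I then lowered it to rest, let go and moved the arm clear.

- **Balls:** the last camera check, by colour mask, had both balls where an earlier picture showed them. The small ball is in the first pocket at top pixel (314,124) and the large one in the second at (350,121).
- **Pan:** the handle is back within 1 pixel of where it started. The highest wrist force I read was about 7 N.
- **Not seen:** the final overview picture was refused because I had used all 12 views, so the end state is confirmed only by those numbers.
- **Disagreement:** the two cameras differed by 3–5 mm in y on the ball positions. I averaged them, and both grips held.

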